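# Snap the lid that fits onto the sharps tub

## Task

The red sharps tub has to be closed: of the three red lids with white knobs on the counter, find the one that fits its mouth and push it down until both black clips have snapped over its edge and it sits flat on the rim. Leave the other two lids standing knob up on the counter, then let go.

Things in the scene. Friction and masses are not known exactly. Their poses are not given: they have to be found in the camera images.
- tub: Red round tub, 100 mm tall, 80 mm across, on a fixed white 120 mm base plate. Origin: centre of underside, z up. Mouth 72 mm wide inside, rim top at z = 100 mm. At +y and -y a black spring clip reaches in to 43 mm from the axis (z 103 to 119 mm): a flange pressed down (about 6 N) parts them; they snap over a 92 mm one, a smaller one stays loose. Seated lid: its origin at z = 70 mm, any turn.
- lid_a: Red round lid with a white knob, flange 80 mm across. From below: plug 62 mm across, 30 mm deep, its lower 15 mm tapering to 42 mm; flange 5 mm thick, 30 to 35 mm up; round upright knob 28 mm thick on the axis, 35 to 75 mm up. Origin: centre of the plug's underside, z up the axis. Starts standing on its plug on the counter, knob up. About 70 g.
- lid_b: Red round lid with a white knob, flange 92 mm across. From below: plug 69 mm across, 30 mm deep, its lower 15 mm tapering to 49 mm; flange 5 mm thick, 30 to 35 mm up; round upright knob 28 mm thick on the axis, 35 to 75 mm up. Origin: centre of the plug's underside, z up the axis. Starts standing on its plug on the counter, knob up. About 70 g.
- lid_c: Red round lid with a white knob, flange 106 mm across. From below: plug 82 mm across, 30 mm deep, its lower 15 mm tapering to 62 mm; flange 5 mm thick, 30 to 35 mm up; round upright knob 28 mm thick on the axis, 35 to 75 mm up. Origin: centre of the plug's underside, z up the axis. Starts standing on its plug on the counter, knob up. About 70 g.
There are look-alikes about, which are no part of the job. What is shaped like the lid_b but blue is not meant. What is shaped like the lid_c but turquoise is not meant.

How it is judged:
By the outcome, as a careful person would: the job done as asked, in the order asked, and still so for the second after the job is handed in, with the robot touching nothing.
It also fails if it takes over 48 s, if anything falls off the work surface, if the arm or the gripper's body presses on something with over 40 N, if the wrist force passes 120 N, or if a joint passes its speed limit or range.

## Robot

A 6-joint arm with a two-finger parallel gripper is mounted at the origin on the work surface. World frame = base frame: x ahead of the robot, y to its left, z up, the work surface at z = 0. Lengths are in m, angles in degrees, forces in N, time in s.
With the tool pointing down it reaches from about 0.325 to 0.75 m from the base axis. Payload 7.6 kg.
Tool frame: the origin (TCP) lies at the very end of the fingers, on their centre line; the grasp point (between the pads) lies hold_point_z behind it (hold_point_z is the distance from the TCP to the grasp point, in m); z points along the fingers, x is the direction in which the jaws open and shut, and the axes are right-handed (so a half turn about z gives the same grasp; the last joint's range is limited). The gripper opens to 85 mm and grips with 20 to 120 N. Pads are 22 mm wide; open, the fingers measure 114 mm over their backs; the gripper's body (76 mm by 85 mm) begins 54 mm behind the grasp point. The pads swing forward as they close: fully open they stand 13 mm farther back than shut.
Start: joints at [-71.236, 2.991, 80.254, -0, 96.75, -4.028], TCP at [0.203, -0.484, 0.209] pointing down, gripper open.
Joint ranges: [-166.34, 166.34], [-52.06, 124.39], [6.96, 135.62], [-60.46, 240.46], [14.63, 156.25], [-167.68, 167.68]. Speed limits (degrees/s): [147.25, 147.25, 172.46, 180, 180, 180].

## Interface

Orientations are given as [roll, pitch, yaw] about the fixed x, y, z axes, in that order (R = Rz(yaw) Ry(pitch) Rx(roll)).
In Python, from bench import observe, get_image, get_calibration, job_done, hold_point_z gives the robot as it stands. The module is installed in compiled form; this text tells all that it offers.
- The arm moves only by the tool step_arm, never from a script. Its argument "commands" is a list of rows, each a list of 3 entries, a list of its own where there are three numbers: the shift along the tool's x, y, z in mm, then the turn, a rotation vector about the tool's x, y, z in rad, then the opening in per cent of the stroke, from 0 (shut) to 100 (fully open). In form: [[[tx, ty, tz], [wx, wy, wz], fingers], ...]. A call has 1 to 12 rows; each row shifts and turns the commanded pose from where the row before left it, along the tool's axes as they then stand; what a row does not reach is not made up. A row lasts 1/12 s, in which the tool goes at most 41.7 mm and 7.16 degrees, less where a joint would pass 70% of its speed; a pose out of reach is approached as far as the arm can. A call with a gripper value outside its range is refused whole. The fingers move at their own pace and stop on an object; the grip force is fixed at half the most. Time passes only in rows, so rows that do not move let the fingers close. It gives the time, the measured TCP pose, the force and the opening at its end, in the units of the state.
- observe(): the state, without advancing time (a new reading comes with each control period).
- get_image(name): name is "side" or "top"; returns (picture, depth): 400x640x3 uint8, red, green, blue; 400x640 float32, m along the optical axis (not along the pixel's ray), 0 where there is no reading.
- get_calibration(name): a dict with "mtx" (3x3 intrinsics, pixels), "k1" (the pictures are not rectified: a ray, as slopes to the right and down, at radius r is drawn at 1 + k1 r^2 times it, then the intrinsics apply), "rvec" (rotation vector, rad) and "tvec" (3), from world to camera coordinates, as OpenCV has them. Camera axes: x right, y down, z forward; pixel columns grow to the right and rows downward; lengths in m; the calibration is good to about 2 mm. A picture is of the moment at which its call begins. get_calibration takes no time and is no camera call.
- job_done(): hands the job in, once; it reports no verdict.
The state is a dict: "t": time; "q": joint angles; "joint_vel": joint speeds; "joint_torque": joint torques, N m; "ee_pos": TCP position; "ee_rot": TCP orientation; "force": force on the tool from outside, world axes, zero at the start; "torque": the same for the moment, N m; "gripper_width": finger opening in m.
Only numpy, scipy, OpenCV 4.12 (cv2) and the standard library are available. Lean on these libraries where they do the work, as an engineer would, in place of code of your own. Each camera call takes 0.05 s, during which the arm holds its last target. There are 200 camera calls.

## Working session

There is one attempt and no reset: what is moved stays moved. The work goes in short steps, Python scripts to look and compute and a tool call to move; the robot and the scene stay as the last step left them, time stands still between calls to the robot, and variables do not carry over. Pictures are saved under pics/ and viewed, about 8 in all and at most 12, crops included, and the job is handed in when it is done.

Besides the shell and the picture viewer there is one more tool, called after "Emit:" by a JSON object that holds its "op" and its "data", one argument or row to a line. step_arm: Moves the arm, as the interface text tells. Its arguments: {"type":"object","properties":{"commands":{"type":"array","items":{"type":"array"}}},"required":["commands"]}

```bash
mkdir -p pics
cat > h.py <<'E'
import numpy as np, cv2
from bench import *
def px2w(cam,u,v,depth=None,z=None):
    c=get_calibration(cam); K=np.array(c["mtx"]);R,_=cv2.Rodrigues(np.array(c["rvec"],float));t=np.array(c["tvec"],float).ravel()
    x,y=(u-K[0,2])/K[0,0],(v-K[1,2])/K[1,1]
    a,b=cv2.undistortPoints(np.array([[[float(u),float(v)]]]),K,np.array([c["k1"],0,0,0,0.]))[0,0]
    ray=np.array([a,b,1.]); o=-R.T@t; d=R.T@ray
    if z is not None: return o+d*(z-o[2])/d[2]
    return o+d*depth
def w2px(cam,p):
    c=get_calibration(cam)
    return cv2.projectPoints(np.array([p],float),np.array(c["rvec"],float),np.array(c["tvec"],float),np.array(c["mtx"]),np.array([c["k1"],0,0,0,0.]))[0][0,0]
def save(cam,name):
    im,d=get_image(cam); cv2.imwrite(f"pics/{name}.png",im[:,:,::-1]); np.save(f"pics/{name}.npy",d); return im,d
E
python3 - <<'E'
from h import *
print(observe()); print(hold_point_z if not callable(hold_point_z) else hold_point_z())
a,_=save("top","top0"); b,_=save("side","side0")
for c in("top","side"):
    k=get_calibration(c);print(c,k,)
E
```

```text
{'t': 0.0, 'q': array([-7.12347674e+01,  3.02652116e+00,  8.03134948e+01, -7.37338831e-04,
        9.67480985e+01, -4.02660228e+00]), 'joint_vel': array([ 0.01152221, -0.16884998, -0.01759987,  0.08499534,  0.12844709,
       -0.00042597]), 'joint_torque': array([ 1.25582997e-04, -3.81662357e+01, -3.60185623e+01,  7.10428068e-06,
        6.16398611e-03,  3.68616190e-05]), 'ee_pos': array([ 0.20329862, -0.48368146,  0.20837463]), 'ee_rot': array([-1.79994543e+02,  8.79483923e-02, -6.72082470e+01]), 'force': array([-0.01052115, -0.29198539, -0.34118878]), 'torque': array([ 0.01601143, -0.05874273,  0.03716028]), 'gripper_width': 0.0849807690072454}
0.0187
top {'mtx': array([[421.03813836,   0.        , 322.111028  ],
       [  0.        , 421.03813836, 206.43223788],
       [  0.        ,   0.        ,   1.        ]]), 'k1': -0.08748036362134823, 'rvec': array([ 2.19514185, -1.98266583,  0.2225761 ]), 'tvec': array([-0.0389279 ,  0.5084468 ,  0.78956732])}
side {'mtx': array([[424.33139384,   0.        , 320.19381845],
       [  0.        , 424.33139384, 196.74828119],
       [  0.        ,   0.        ,   1.        ]]), 'k1': -0.06383249956419149, 'rvec': array([ 0.24723024, -2.62984461,  1.48717903]), 'tvec': array([0.49684576, 0.07596919, 0.71766996])}
```

View pics/top0.png

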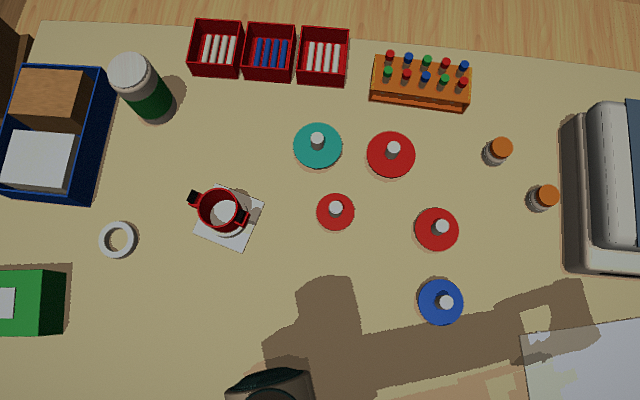

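View pics/side0.png

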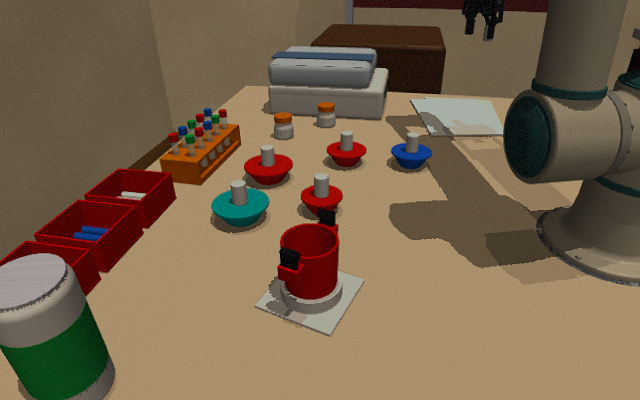

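The top view shows three red lids: (335,212), (391,155) and (437,229). The turquoise look-alike is at (317,146), the blue one at (440,302), and the tub is at (222,210). I'll measure the flange diameters and confirm in a crop.

Run:
```python
from h import *
im=cv2.imread("pics/top0.png"); d=np.load("pics/top0.npy")
hsv=cv2.cvtColor(im,cv2.COLOR_BGR2HSV)
red=(((hsv[...,0]<6)|(hsv[...,0]>174))&(hsv[...,1]>150)&(hsv[...,2]>70)).astype(np.uint8)
for (u,v) in[(335,212),(391,155),(437,229)]:
    m=np.zeros_like(red);m[v-35:v+35,u-35:u+35]=red[v-35:v+35,u-35:u+35]
    c=max(cv2.findContours(m,0,1)[0],key=cv2.contourArea)
    P=np.array([px2w("top",*p[0],z=.035)[:2] for p in cv2.convexHull(c)])
    P=P.astype(np.float32)
    (cx,cy),r=cv2.minEnclosingCircle(P);e=cv2.fitEllipse(P) 
    # knob top via depth
    ys,xs=np.mgrid[v-30:v+30,u-30:u+30]
    pts=np.array([px2w("top",a,b,depth=d[b,a]) for a,b in zip(xs.ravel(),ys.ravel()) if d[b,a]>0])
    k=pts[pts[:,2]>.066]
    f=pts[(pts[:,2]>.029)&(pts[:,2]<.042)]
    print((u,v),"circ",cx,cy,2*r,"ell",e,"knob",k.mean(0),len(k), "flange z",np.median(f[:,2]))
# tub
pts=np.array([px2w("top",a,b,depth=d[b,a]) for b in range(170,260) for a in range(175,275)]).reshape(90,100,3)
z=pts[...,2]
for lo,hi in((.095,.112),(.112,.14)):
    q=pts[(z>lo)&(z<hi)];print(lo,len(q),q.min(0),q.max(0))
print("z inside",[round(float(pts[v-170,u-175,2]),3) for u,v in((224,214),(215,205),(210,200),(222,225),(222,190),(235,205))])
q=pts[(z>.114)&(z<.125)]
_,l,cen=cv2.kmeans(q[:,:2].astype(np.float32),2,None,(3,20,.0001),3,0);print("clips",cen)
q=pts[(z>.096)&(z<.103)]
A=np.c_[2*q[:,:2],np.ones(len(q))];s=np.linalg.lstsq(A,(q[:,:2]**2).sum(1),rcond=None)[0];print("rim fit",s[:2],np.sqrt(s[2]+s[0]**2+s[1]**2))
a=cv2.resize(im[165:260,180:275],(400,400),interpolation=2);b=cv2.resize(im[125:265,305:475],(486,400),interpolation=2)
cv2.imwrite("pics/crop1.png",np.hstack([a[:, :310],b]))
```

```text
Traceback (most recent call last):
  File "h.py", line 4, in px2w
    c=get_calibration(cam); K=np.array(c["mtx"]);R,_=cv2.Rodrigues(np.array(c["rvec"],float));t=np.array(c["tvec"],float).ravel()
ValueError: time passes only in moves, steps and waits
```

```bash
python3 - <<'E'
s=open("h.py").read()
s=s.replace("def px2w",'''_c={}
def cal(n):
    if n not in _c: _c[n]=get_calibration(n)
    return _c[n]
def px2w''',1).replace("c=get_calibration(cam)","c=cal(cam)")
open("h.py","w").write(s)
E
cat > m.py <<'E'
from h import *
im=cv2.imread("pics/top0.png"); d=np.load("pics/top0.npy")
hsv=cv2.cvtColor(im,cv2.COLOR_BGR2HSV)
red=(((hsv[...,0]<6)|(hsv[...,0]>174))&(hsv[...,1]>150)&(hsv[...,2]>70)).astype(np.uint8)
for (u,v) in[(335,212),(391,155),(437,229)]:
    m=np.zeros_like(red);m[v-35:v+35,u-35:u+35]=red[v-35:v+35,u-35:u+35]
    c=max(cv2.findContours(m,0,1)[0],key=cv2.contourArea)
    P=np.array([px2w("top",*p[0],z=.035)[:2] for p in cv2.convexHull(c)]).astype(np.float32)
    (cx,cy),r=cv2.minEnclosingCircle(P)
    ys,xs=np.mgrid[v-30:v+30,u-30:u+30]
    pts=np.array([px2w("top",a,b,depth=d[b,a]) for a,b in zip(xs.ravel(),ys.ravel()) if d[b,a]>0])
    k=pts[pts[:,2]>.066]
    f=pts[(pts[:,2]>.029)&(pts[:,2]<.042)]
    print((u,v),"circ",cx,cy,2*r,"knob",k.mean(0),len(k), "flange z",np.median(f[:,2]))
pts=np.array([px2w("top",a,b,depth=d[b,a]) for b in range(170,260) for a in range(175,275)]).reshape(90,100,3)
z=pts[...,2]
print("z inside",[round(float(pts[v-170,u-175,2]),3) for u,v in((224,214),(215,205),(210,200),(222,225),(222,190),(235,205))])
q=pts[(z>.112)&(z<.13)]
_,l,cen=cv2.kmeans(q[:,:2].astype(np.float32),2,None,(3,20,.0001),3,0);print("clips",cen,len(q),q.max(0))
q=pts[(z>.096)&(z<.104)]
A=np.c_[2*q[:,:2],np.ones(len(q))];s=np.linalg.lstsq(A,(q[:,:2]**2).sum(1),rcond=None)[0];print("rim fit",s[:2],np.sqrt(s[2]+s[0]**2+s[1]**2),len(q))
a=cv2.resize(im[165:260,180:275],(400,400),interpolation=2);b=cv2.resize(im[125:265,305:475],(486,400),interpolation=2)
cv2.imwrite("pics/crop1.png",np.hstack([a[:, :310],b]))
E
python3 m.py
```

```text
(335, 212) circ 0.5077283978462219 -0.0138870133087039 0.07953986525535583 knob [ 0.50689544 -0.01444782  0.07467323] 158 flange z 0.03512160379794149
(391, 155) circ 0.6453549861907959 -0.12040573358535767 0.10563547909259796 knob [ 0.64471172 -0.1191829   0.07461221] 152 flange z 0.03510043592130824
(437, 229) circ 0.49205902218818665 -0.22530131042003632 0.09167394042015076 knob [ 0.49070629 -0.22530066  0.07449574] 164 flange z 0.03517136253227593
z inside [0.024, 0.027, 0.06, 0.102, 0.098, 0.028]
clips [[0.49234676 0.26129687]
 [0.46419618 0.16380204]] 155 [0.5060667  0.2706125  0.12106587]
rim fit [0.47752952 0.21065733] 0.03883560363526278 288
```

View pics/crop1.png

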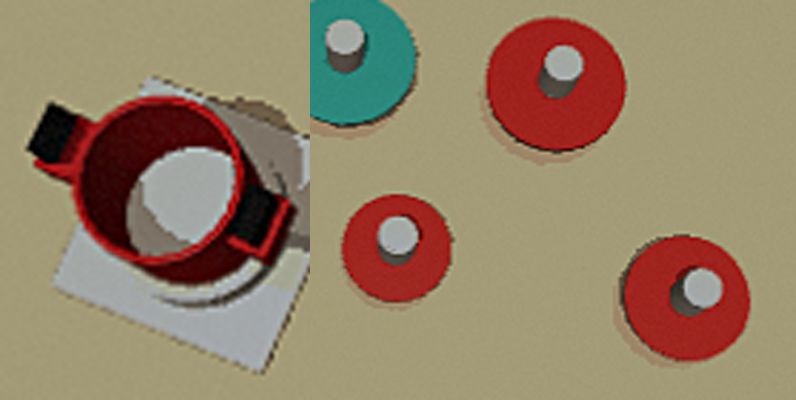

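The lid at (437,229) has a 91.7 mm flange, so it is lid_b. (335,212) measures 80 mm (lid_a) and (391,155) measures 106 mm (lid_c), and the crop shows all three are red. Lid_b's axis is at (0.491, -0.225). The tub axis is at about (0.478, 0.211), with the clips bearing about 74°. Next I go above lid_b.

Emit:
{"op": "step_arm", "data": {
  "commands": [
    [[-5,-15,0],[0,0,0],100],
    [[-11,-31,0],[0,0,0],100],
    [[-11,-31,0],[0,0,0],100],
    [[-11,-31,0],[0,0,0],100],
    [[-11,-31,0],[0,0,0],100],
    [[-11,-31,0],[0,0,0],100],
    [[-11,-31,0],[0,0,0],100],
    [[-11,-31,0],[0,0,0],100],
    [[-11,-32,0],[0,0,0],100],
    [[-11,-32,0],[0,0,0],100],
    [[-11,-32,0],[0,0,0],100],
    [[-11.7,-37.3,0],[0,0,0],100]
  ]
}}

```text
t: 1.1
ee_pos: [0.4917, -0.2246, 0.2089]
ee_rot: [180.0, 0.0, -67.2]
force: [0.4, -0.5, 0.5]
gripper_width: 0.0856
```

Emit:
{"op": "step_arm", "data": {
  "commands": [
    [[0,0,15],[0,0,0],100],
    [[0,0,25],[0,0,0],100],
    [[0,0,25],[0,0,0],100],
    [[0,0,15],[0,0,0],100],
    [[0,0,0],[0,0,0],100],
    [[0,0,0],[0,0,0],100],
    [[0,0,0],[0,0,0],100],
    [[0,0,0],[0,0,0],100]
  ]
}}

```text
t: 1.77
ee_pos: [0.4918, -0.2262, 0.131]
ee_rot: [-179.9, -0.1, -67.2]
force: [-0.7, 0.6, -0.0]
gripper_width: 0.0852
```

```bash
cat > d.py <<'E'
import sys
from h import *
from scipy.spatial.transform import Rotation as Ro
def delta(target):
    s=observe(); R=Ro.from_euler("xyz",s["ee_rot"],degrees=True)
    return (R.inv().apply(np.array(target)-s["ee_pos"])*1000).round(1)
if __name__=="__main__":
    s=observe();print(s["t"],s["ee_pos"],s["ee_rot"],s["force"],s["gripper_width"],s["q"].round(1))
    print(delta([float(a) for a in sys.argv[1:4]]))
E
python3 d.py .491 -.2253 .039
```

```text
1.7667 [ 0.49181476 -0.22619197  0.13099416] [-1.79898677e+02 -1.33571789e-01 -6.72166920e+01] [-7.08853395e-01  6.30464579e-01 -3.79459598e-04] 0.08523037764727953 [-28.6   7.6  84.3  -0.   87.9  38.6]
[-1.4  0.6 92. ]
```

Emit:
{"op": "step_arm", "data": {
  "commands": [
    [[-1,0.5,15],[0,0,0],100],
    [[0,0,25],[0,0,0],100],
    [[0,0,25],[0,0,0],100],
    [[0,0,18],[0,0,0],100],
    [[0,0,9],[0,0,0],100],
    [[0,0,0],[0,0,0],100],
    [[0,0,0],[0,0,0],100],
    [[0,0,0],[0,0,0],0],
    [[0,0,0],[0,0,0],0],
    [[0,0,0],[0,0,0],0],
    [[0,0,0],[0,0,0],0],
    [[0,0,0],[0,0,0],0]
  ]
}}

```text
t: 2.77
ee_pos: [0.4906, -0.2252, 0.0379]
ee_rot: [-180.0, -0.1, -67.2]
force: [-0.2, -3.1, 17.8]
gripper_width: 0.0257
```

Emit:
{"op": "step_arm", "data": {
  "commands": [
    [[0,0,0],[0,0,0],0],
    [[0,0,0],[0,0,0],0],
    [[0,0,0],[0,0,0],0],
    [[0,0,0],[0,0,0],0],
    [[0,0,0],[0,0,0],0],
    [[0,0,0],[0,0,0],0]
  ]
}}

```text
t: 3.27
ee_pos: [0.4908, -0.2253, 0.038]
ee_rot: [-179.9, -0.1, -67.2]
force: [0.3, -0.5, 5.5]
gripper_width: 0.0257
```

Emit:
{"op": "step_arm", "data": {
  "commands": [
    [[0,0,-10],[0,0,0],0],
    [[0,0,-20],[0,0,0],0],
    [[0,0,-30],[0,0,0],0],
    [[0,0,-30],[0,0,0],0],
    [[0,0,-30],[0,0,0],0],
    [[0,0,-30],[0,0,0],0],
    [[0,0,-15],[0,0,0],0],
    [[0,0,0],[0,0,0],0],
    [[0,0,0],[0,0,0],0],
    [[0,0,0],[0,0,0],0]
  ]
}}

```text
t: 4.1
ee_pos: [0.4895, -0.2245, 0.2001]
ee_rot: [179.9, 0.2, -67.2]
force: [-0.6, -0.6, -0.9]
gripper_width: 0.0259
```

```bash
python3 d.py .4778 .2112 .203
python3 - <<'E'
from h import *
im,d=save("side","side1"); im2,_=save("top","top1")
p=observe()["ee_pos"];u,v=w2px("side",p).astype(int);print(u,v)
a,b=max(v-80,0),max(u-120,0)
cv2.imwrite("pics/c2.png",cv2.resize(im[a:v+80,b:u+120,::-1],None,fx=3,fy=3,interpolation=2))
E
```

```text
4.1 [ 0.48949759 -0.22454071  0.2001241 ] [ 1.79876029e+02  1.50758375e-01 -6.72070482e+01] [-0.58098966 -0.55210284 -0.8633842 ] 0.025920317220554042 [-28.6   5.5  78.6  -0.   96.   38.6]
[-406.3 -158.    -2.1]
347 77
```

View pics/c2.png

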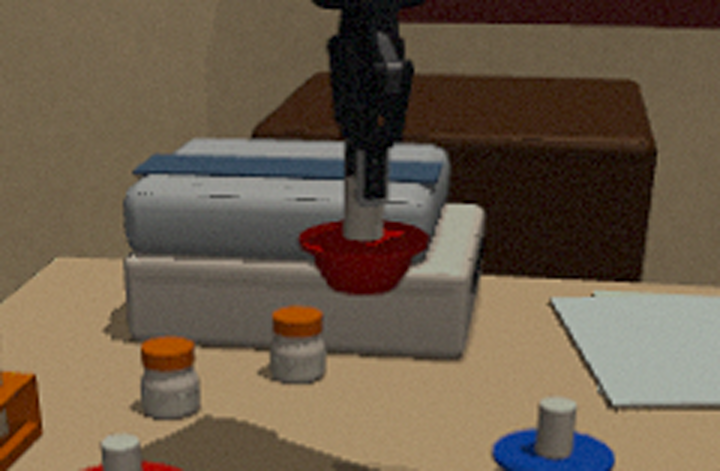

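The lid is held and looks upright: flange at crop y≈240, visible fingertip at y≈197, and the TCP projects to y≈231. I'll measure the lid's pose from depth before carrying it.

```bash
cat > lid.py <<'E'
from h import *
def cloud(name,cam,u0,u1,v0,v1):
    d=np.load(f"pics/{name}.npy");im=cv2.imread(f"pics/{name}.png")
    L=[(px2w(cam,u,v,depth=d[v,u]),im[v,u].astype(int)) for v in range(max(v0,0),min(v1,400)) for u in range(max(u0,0),min(u1,640)) if d[v,u]>0]
    return np.array([a for a,_ in L]),np.array([b for _,b in L])
def report(name,cam):
    p=observe()["ee_pos"];u,v=w2px(cam,p).astype(int)
    P,C=cloud(name,cam,u-70,u+70,v-60,v+60)
    n=np.linalg.norm(P[:,:2]-p[:2],axis=1)<.06
    P,C=P[n],C[n]; red=(C[:,2]>70)&(C[:,1]<50)&(C[:,0]<50); R=P[red]
    hi=R[(R[:,2]>p[2]-.06)&(R[:,2]<p[2]+.02)]
    print(name,"red n",len(hi),"z pct",np.percentile(hi[:,2],[1,25,50,75,99]).round(4))
    zt=np.percentile(hi[:,2],97); q=hi[hi[:,2]>zt-.006]
    A=np.c_[2*q[:,:2],np.ones(len(q))];s=np.linalg.lstsq(A,(q[:,:2]**2).sum(1),rcond=None)[0]
    print(" top red ext",q.min(0).round(4),q.max(0).round(4))
    g=np.c_[q[:,:2]-p[:2],np.ones(len(q))];print(" plane",np.linalg.lstsq(g,q[:,2],rcond=None)[0].round(4))
    dark=P[(C.max(1)<60)&(P[:,2]>p[2]-.02)];print(" dark z min",np.percentile(dark[:,2],[0,2,5]).round(4) if len(dark) else None)
    print(" tcp",p.round(4))
if __name__=="__main__":
    report("side1","side");report("top1","top")
E
python3 lid.py
```

```text
side1 red n 261 z pct [0.175  0.1861 0.1953 0.1971 0.1981]
 top red ext [ 0.4468 -0.2646  0.192 ] [ 0.5325 -0.1772  0.1981]
 plane [ 0.0055 -0.0314  0.197 ]
 dark z min [0.1804 0.197  0.2316]
 tcp [ 0.4895 -0.2245  0.1999]
top1 red n 185 z pct [0.1939 0.1959 0.1967 0.1975 0.1999]
 top red ext [ 0.4802 -0.2701  0.1931] [ 0.5322 -0.1798  0.2002]
 plane [-0.0078 -0.0046  0.197 ]
 dark z min [0.1926 0.3131 0.3544]
 tcp [ 0.4895 -0.2245  0.1999]
```

View pics/top1.png

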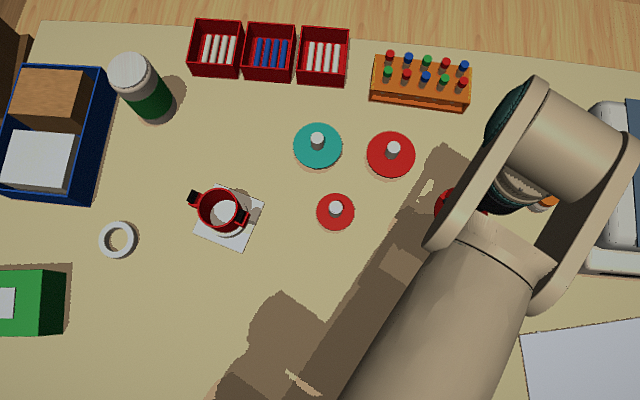

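The lid is level and centred on the TCP: flange top at 0.197 and centre at (0.4897, -0.225), so its origin is 38 mm below the TCP. The top view shows the path to the tub at (222,210) is clear. Carrying it over.

Emit:
{"op": "step_arm", "data": {
  "commands": [
    [[-8,-3,0],[0,0,0],0],
    [[-18,-7,0],[0,0,0],0],
    [[-25,-10,0],[0,0,0],0],
    [[-25,-10,0],[0,0,0],0],
    [[-25,-10,0],[0,0,0],0],
    [[-25,-10,0],[0,0,0],0],
    [[-25,-10,0],[0,0,0],0],
    [[-25,-10,0],[0,0,0],0],
    [[-25,-10,0],[0,0,0],0],
    [[-25,-10,0],[0,0,0],0],
    [[-25,-10,0],[0,0,0],0],
    [[-25,-10,0],[0,0,0],0]
  ]
}}

```text
t: 5.2
ee_pos: [0.4839, 0.0739, 0.2014]
ee_rot: [179.9, 0.0, -67.2]
force: [0.8, -0.5, -1.0]
gripper_width: 0.0259
```

Emit:
{"op": "step_arm", "data": {
  "commands": [
    [[-25,-10,0],[0,0,0],0],
    [[-25,-9,0],[0,0,0],0],
    [[-25,-9,0],[0,0,0],0],
    [[-25,-9,0],[0,0,0],0],
    [[-18,-7,0],[0,0,0],0],
    [[-10,-4,0],[0,0,0],0],
    [[0,0,0],[0,0,0],0],
    [[0,0,0],[0,0,0],0],
    [[0,0,0],[0,0,0],0]
  ]
}}

```text
t: 5.95
ee_pos: [0.4794, 0.2078, 0.2019]
ee_rot: [180.0, -0.0, -67.3]
force: [-0.7, -1.1, -0.9]
gripper_width: 0.0255
```

```bash
python3 d.py .4778 .2112 .203
python3 - <<'E'
from h import *
from lid import *
im,d=save("side","side2"); im2,_=save("top","top2")
report("side2","side");report("top2","top")
P,C=cloud("side2","side",250,370,190,310)
u,v=w2px("side",[.478,.211,.12]).astype(int)
q=P[(P[:,2]>.096)&(P[:,2]<.1035)&(C[:,2]>60)];print("rim",len(q),q.min(0),q.max(0))
A=np.c_[2*q[:,:2],np.ones(len(q))];s=np.linalg.lstsq(A,(q[:,:2]**2).sum(1),rcond=None)[0];print("rim fit",s[:2],np.sqrt(s[2]+s[0]**2+s[1]**2))
cv2.imwrite("pics/c3.png",cv2.resize(im[v-110:v+90,u-120:u+120,::-1],None,fx=3,fy=3,interpolation=2))
E
```

```text
5.95 [0.47940667 0.20779291 0.20192551] [ 1.79965424e+02 -2.44081211e-02 -6.72542695e+01] [-0.65659003 -1.10590516 -0.93671632] 0.025535554380349917 [19.4  2.7 81.3 -0.  96.  86.7]
[-3.8  0.2 -1.1]
side2 red n 1532 z pct [0.1682 0.1966 0.1992 0.1996 0.2005]
 top red ext [0.4338 0.1664 0.1945] [0.5243 0.2551 0.2009]
 plane [ 0.0049 -0.0242  0.1995]
 dark z min [0.1822 0.2323 0.2357]
 tcp [0.4796 0.2076 0.2022]
top2 red n 597 z pct [0.1968 0.1986 0.1994 0.2002 0.2021]
 top red ext [0.4408 0.1609 0.1959] [0.5252 0.2097 0.2027]
 plane [ 0.0019 -0.0117  0.1991]
 dark z min [0.195  0.2178 0.2456]
 tcp [0.4796 0.2076 0.2022]
rim 478 [0.43753054 0.16387561 0.09601329] [0.51667564 0.25555244 0.10298553]
rim fit [0.47644979 0.2149417 ] 0.037829423345487216
```

View pics/c3.png

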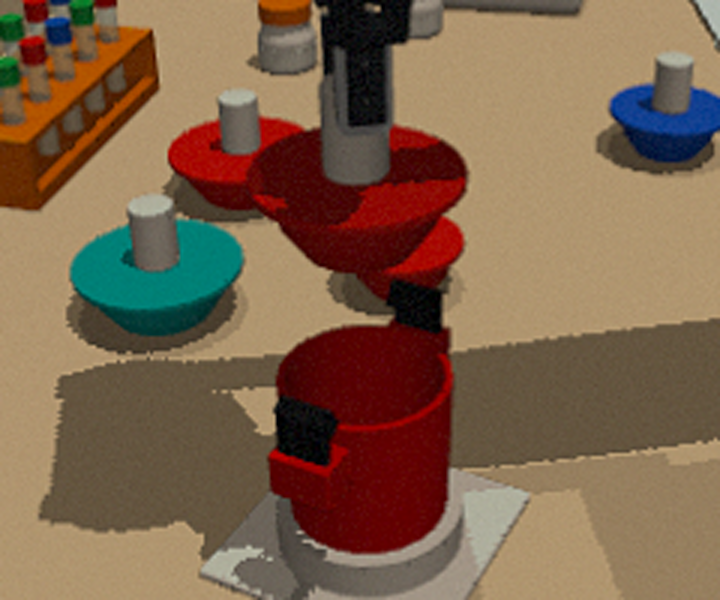

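Run:
```python
from h import *
from lid import *
from scipy.optimize import least_squares
for n,cam,w in(("top0","top",(180,265,170,260)),("side2","side",(250,370,190,310))):
    P,C=cloud(n,cam,*w); P=P[C[:,2]>50]
    c=np.array([.4778,.2112])
    for i in range(5):
        r=np.linalg.norm(P[:,:2]-c,axis=1)
        q=P[(P[:,2]>.097)&(P[:,2]<.104)&(r>.034)&(r<.042)]
        c=least_squares(lambda x:np.linalg.norm(q[:,:2]-x,axis=1)-.038,c,loss="soft_l1",f_scale=.001).x
    a=np.degrees(np.arctan2(*(q[:,:2]-c).T[::-1]))
    print(n,c,len(q),np.histogram(a,8,(-180,180))[0],np.median(q[:,2]))
```

```text
top0 [0.47835251 0.2128962 ] 251 [31 33 32 30 34 30 30 31] 0.09983870771661019
side2 [0.4769773  0.21572739] 435 [46 66 70 61 31 12 87 62] 0.10000246414000513
```

The refits agree on a tub axis of (0.478, 0.2128) with the rim at z = 0.100. Correcting by about 5 mm and lowering to just above the mouth.

Emit:
{"op": "step_arm", "data": {
  "commands": [
    [[-2.5,-0.3,0],[0,0,0],0],
    [[-2.5,-0.3,10],[0,0,0],0],
    [[0,0,18],[0,0,0],0],
    [[0,0,18],[0,0,0],0],
    [[0,0,12],[0,0,0],0],
    [[0,0,0],[0,0,0],0],
    [[0,0,0],[0,0,0],0],
    [[0,0,0],[0,0,0],0],
    [[0,0,0],[0,0,0],0]
  ]
}}

```text
t: 6.8
ee_pos: [0.4787, 0.2138, 0.1455]
ee_rot: [-179.9, -0.0, -67.2]
force: [-0.0, 1.0, -1.5]
gripper_width: 0.0256
```

```bash
python3 d.py .478 .2128 .128
```

```text
6.8 [0.47865701 0.21375415 0.14550327] [-1.79869287e+02 -1.13904631e-02 -6.72100167e+01] [-0.02139281  0.97665801 -1.46677724] 0.02559618441094279 [20.   4.4 86.1 -0.  89.4 87.2]
[ 0.6  1.  17.5]
```

Emit:
{"op": "step_arm", "data": {
  "commands": [
    [[0.5,0.8,4],[0,0,0],0],
    [[0,0,4],[0,0,0],0],
    [[0,0,4],[0,0,0],0],
    [[0,0,4],[0,0,0],0],
    [[0,0,0],[0,0,0],0],
    [[0,0,0],[0,0,0],0]
  ]
}}

```text
t: 7.3
ee_pos: [0.4773, 0.2127, 0.1277]
ee_rot: [180.0, -0.0, -67.2]
force: [0.4, 0.4, -1.0]
gripper_width: 0.0258
```

Emit:
{"op": "step_arm", "data": {
  "commands": [
    [[0,0,3],[0,0,0],0],
    [[0,0,3],[0,0,0],0],
    [[0,0,3],[0,0,0],0],
    [[0,0,0],[0,0,0],0]
  ]
}}

```text
t: 7.63
ee_pos: [0.4775, 0.2134, 0.119]
ee_rot: [-180.0, 0.1, -67.2]
force: [-0.1, 2.5, -0.4]
gripper_width: 0.0255
```

Emit:
{"op": "step_arm", "data": {
  "commands": [
    [[0,0,2.5],[0,0,0],0],
    [[0,0,2.5],[0,0,0],0],
    [[0,0,2.5],[0,0,0],0],
    [[0,0,2],[0,0,0],0],
    [[0,0,0],[0,0,0],0],
    [[0,0,0],[0,0,0],0]
  ]
}}

```text
t: 8.13
ee_pos: [0.477, 0.2132, 0.109]
ee_rot: [180.0, 0.1, -67.2]
force: [-0.2, 5.6, -2.5]
gripper_width: 0.0255
```

Emit:
{"op": "step_arm", "data": {
  "commands": [
    [[0,0,1],[0,0,0],0],
    [[0,0,1],[0,0,0],0],
    [[0,0,0],[0,0,0],0],
    [[0,0,0],[0,0,0],0]
  ]
}}

```text
t: 8.47
ee_pos: [0.4776, 0.2135, 0.1081]
ee_rot: [-179.9, 0.1, -67.2]
force: [-1.5, 4.3, 1.9]
gripper_width: 0.0254
```

Run:
```python
from h import *
from lid import *
im,d=save("side","side3"); im2,_=save("top","top3"); print(observe()["force"],observe()["t"])
report("side3","side");report("top3","top")
u,v=w2px("side",[.478,.211,.12]).astype(int)
cv2.imwrite("pics/c4.png",cv2.resize(im[v-65:v+65,u-90:u+90,::-1],None,fx=4,fy=4,interpolation=2))
```

```text
[-0.62291252  4.65131568  1.49715042] 8.5667
side3 red n 2437 z pct [0.0492 0.0783 0.1046 0.1057 0.107 ]
 top red ext [0.4314 0.1708 0.1007] [0.5217 0.2604 0.1192]
 plane [ 0.0063 -0.0119  0.1057]
 dark z min [0.0927 0.0957 0.0998]
 tcp [0.4776 0.2135 0.1081]
top3 red n 427 z pct [0.0913 0.104  0.1051 0.1059 0.1076]
 top red ext [0.4408 0.1671 0.1016] [0.5104 0.201  0.1089]
 plane [-0.0059  0.0084  0.1054]
 dark z min [0.0917 0.1011 0.1094]
 tcp [0.4776 0.2135 0.1081]
```

View pics/c4.png

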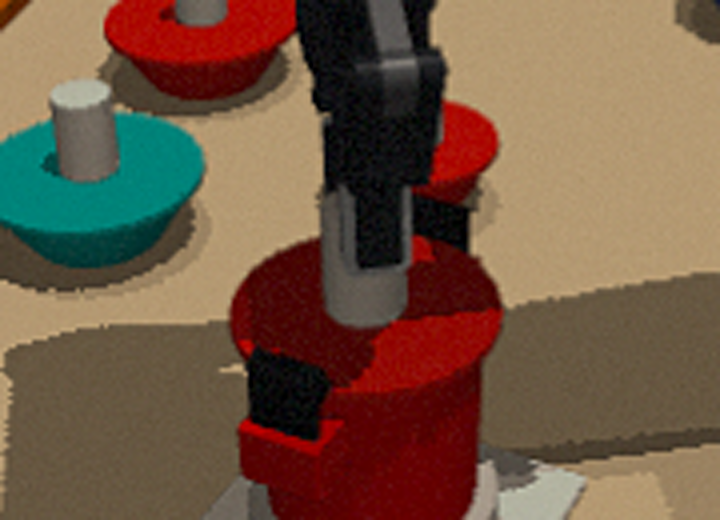

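The lid is on the rim with its flange top at about 105.5 mm, level, and both clips are at the flange edge (crop (288,395) and (440,225)). I'll press a little further to seat it firmly.

Emit:
{"op": "step_arm", "data": {
  "commands": [
    [[0,0,1.5],[0,0,0],0],
    [[0,0,1.5],[0,0,0],0],
    [[0,0,0],[0,0,0],0],
    [[0,0,0],[0,0,0],0]
  ]
}}

```text
t: 8.9
ee_pos: [0.4778, 0.2135, 0.1079]
ee_rot: [-179.8, 0.0, -67.2]
force: [-8.8, 2.7, 18.3]
gripper_width: 0.0253
```

Emit:
{"op": "step_arm", "data": {
  "commands": [
    [[0,0,1],[0,0,0],0],
    [[0,0,0],[0,0,0],0],
    [[0,0,0],[0,0,0],0],
    [[0,0,-2],[0,0,0],0],
    [[0,0,-2],[0,0,0],0],
    [[0,0,0],[0,0,0],0],
    [[0,0,0],[0,0,0],0]
  ]
}}

```text
t: 9.48
ee_pos: [0.4776, 0.2134, 0.1081]
ee_rot: [-179.9, 0.1, -67.2]
force: [-1.5, 5.7, 4.5]
gripper_width: 0.0259
```

Emit:
{"op": "step_arm", "data": {
  "commands": [
    [[0,0,0],[0,0,0],50],
    [[0,0,0],[0,0,0],50],
    [[0,0,0],[0,0,0],50],
    [[0,0,0],[0,0,0],50],
    [[0,0,0],[0,0,0],50],
    [[0,0,0],[0,0,0],50]
  ]
}}

```text
t: 9.98
ee_pos: [0.4775, 0.2125, 0.1075]
ee_rot: [180.0, -0.0, -67.2]
force: [-0.2, 0.1, 0.1]
gripper_width: 0.0429
```

Released with no residual force. Now rising, then clearing the camera view.

Emit:
{"op": "step_arm", "data": {
  "commands": [
    [[0,0,-8],[0,0,0],50],
    [[0,0,-15],[0,0,0],50],
    [[0,0,-25],[0,0,0],50],
    [[0,0,-30],[0,0,0],50],
    [[0,0,-30],[0,0,0],50],
    [[0,0,-15],[0,0,0],50],
    [[15,0,0],[0,0,0],50],
    [[30,0,0],[0,0,0],50],
    [[30,0,0],[0,0,0],50],
    [[30,0,0],[0,0,0],50],
    [[30,0,0],[0,0,0],50],
    [[30,0,0],[0,0,0],50]
  ]
}}

```text
t: 10.98
ee_pos: [0.5418, 0.0592, 0.2315]
ee_rot: [-180.0, -0.0, -67.2]
force: [-0.2, -0.0, 0.2]
gripper_width: 0.0428
```

Emit:
{"op": "step_arm", "data": {
  "commands": [
    [[30,0,0],[0,0,0],50],
    [[30,0,0],[0,0,0],50],
    [[30,0,0],[0,0,0],50],
    [[15,0,0],[0,0,0],50],
    [[0,0,0],[0,0,0],50],
    [[0,0,0],[0,0,0],50]
  ]
}}

```text
t: 11.48
ee_pos: [0.582, -0.0363, 0.2308]
ee_rot: [180.0, 0.0, -67.3]
force: [-0.2, 0.0, -0.2]
gripper_width: 0.0428
```

Run:
```python
from h import *
from lid import *
im,d=save("side","side4"); im2,_=save("top","top4"); s=observe();print(s["force"],s["t"],s["ee_pos"])
for n,cam in(("side4","side"),("top4","top")):
    u,v=w2px(cam,[.478,.2128,.105]).astype(int)
    P,C=cloud(n,cam,u-60,u+60,v-60,v+60)
    r=np.linalg.norm(P[:,:2]-[.478,.2128],axis=1)
    q=P[(C[:,2]>70)&(C[:,1]<50)&(P[:,2]>.1)&(P[:,2]<.13)&(r<.044)];g=np.c_[q[:,:2]-[.478,.2128],np.ones(len(q))]
    print(n,len(q),np.linalg.lstsq(g,q[:,2],rcond=None)[0].round(4),q.min(0),q.max(0), "knob z",np.percentile(P[(r<.02)][:,2],98))
    cl=P[(C.max(1)<60)&(r>.03)&(P[:,2]>.1)];rr=np.linalg.norm(cl[:,:2]-[.478,.2128],axis=1);print(" clip r",np.percentile(rr,[2,50,98]),"z",np.percentile(cl[:,2],[2,98]))
    c=(im if cam=="side" else im2)[v-50:v+50,u-50:u+50,::-1]
    cv2.imwrite(f"pics/c5{cam}.png",cv2.resize(c,(400,400),interpolation=2))
cv2.imwrite("pics/c5.png",np.hstack([cv2.imread("pics/c5side.png"),cv2.imread("pics/c5top.png")]))
```

```text
[-0.348025    0.96569655  0.01303691] 11.5833 [ 0.58186869 -0.03505025  0.23101801]
side4 1441 [ 0.002  -0.0006  0.1057] [0.43422116 0.17111804 0.10355888] [0.52182062 0.25618108 0.12995721] knob z 0.1465541427697773
 clip r [0.04268348 0.05456744 0.05888613] z [0.10082031 0.11886889]
top4 1317 [ 0.003  -0.0002  0.1053] [0.43419953 0.16898038 0.1004196 ] [0.52168731 0.2566269  0.12188287] knob z 0.14702049395900582
 clip r [0.04376772 0.05128213 0.20444929] z [0.10115845 0.52999924]
```

View pics/c5.png

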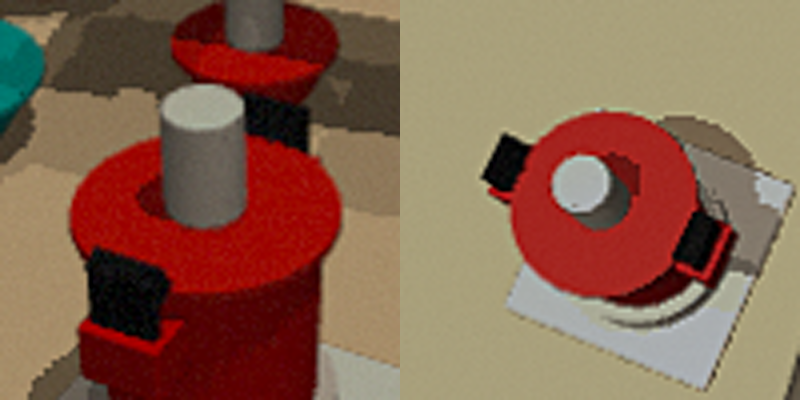

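View pics/top4.png

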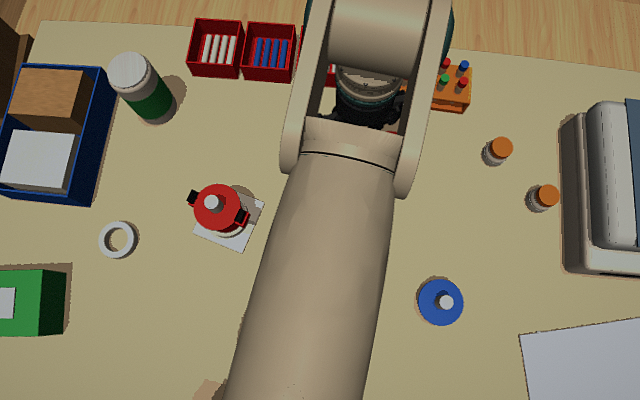

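Run:
```python
from h import *
from lid import *
c0=np.array([.4783,.2128]);ax=np.array([.0282,.0975]);ax/=np.linalg.norm(ax)
for n,cam in(("top0","top"),("top4","top"),("side2","side"),("side4","side")):
    u,v=w2px(cam,[.478,.2128,.105]).astype(int)
    P,C=cloud(n,cam,u-60,u+60,v-60,v+60)
    q=P[(C.max(1)<60)&(P[:,2]>.108)&(P[:,2]<.124)]; s=(q[:,:2]-c0)@ax; lat=abs((q[:,:2]-c0)@[-ax[1],ax[0]])
    for sg in(1,-1):
        m=(s*sg>.035)&(s*sg<.07)&(lat<.02); print(n,sg,m.sum(),np.percentile(s[m]*sg,[3,10,50,90,97]).round(4) if m.sum() else "","zmax",np.percentile(q[m][:,2],[50,97]).round(4) if m.sum() else "")
    r=np.linalg.norm(P[:,:2]-c0,axis=1);f=P[(C[:,2]>70)&(C[:,1]<50)&(P[:,2]>.1)&(P[:,2]<.109)&(r>.02)&(r<.04)]
    if n[-1]=="4": print("flange z median",np.median(f[:,2]))
```

```text
top0 1 99 [0.0436 0.0446 0.0487 0.0551 0.0565] zmax [0.1154 0.1197]
top0 -1 85 [0.0431 0.0451 0.0513 0.0554 0.0558] zmax [0.1158 0.1197]
top4 1 97 [0.0441 0.0447 0.0489 0.0546 0.0565] zmax [0.1155 0.119 ]
top4 -1 87 [0.0436 0.0452 0.0513 0.0554 0.0557] zmax [0.1162 0.119 ]
flange z median 0.1052847938944384
side2 1 197 [0.0495 0.0514 0.0555 0.0574 0.0581] zmax [0.1155 0.1194]
side2 -1 163 [0.0418 0.0429 0.046  0.0487 0.0511] zmax [0.1135 0.1191]
side4 1 186 [0.0508 0.052  0.056  0.0575 0.0582] zmax [0.1155 0.1185]
side4 -1 153 [0.0421 0.0427 0.0461 0.0499 0.0528] zmax [0.1142 0.1192]
flange z median 0.10570663160665478
```

Both clips are back at their rest radius above the flange, and the lid is level at 105.3–105.7 mm. A quick numeric check of the other two lids, then I hand in.

Run:
```python
from h import *
for n,p in(("a",[.507,-.0144,.075]),("c",[.6448,-.1192,.075])):
    for f in("side0","side4"):
        d=np.load(f"pics/{f}.npy");u,v=w2px("side",p).round().astype(int);print(n,f,px2w("side",u,v+1,depth=d[v+1,u]).round(3))
job_done()
```

```text
a side0 [ 0.506 -0.01   0.076]
a side4 [ 0.506 -0.01   0.076]
c side0 [ 0.643 -0.112  0.076]
c side4 [ 0.643 -0.112  0.076]
the job is handed in; nothing more can be done
```

The red sharps tub is closed. Lid_b (flange measured at 91.7 mm) is pushed down onto the rim and released, and the job was handed in at about 11.6 s.

**Seating:** The flange top measures 105.3–105.7 mm against 105 mm nominal, and it is level to about 0.2°. On the final press the lid held firm at about 18 N, so it was at the stop.

**Clips:** I saw no clear force peak when they snapped, because I only read the force at the end of each move. In the final images both clips are back at their rest radius of about 43–44 mm, which is inside the flange edge at 46 mm, and they sit above the flange.

**Other lids:** lid_a and lid_c have not moved and stand knob up; their knob tops measure the same in depth before and after. The gripper is clear of everything, with no residual force.

**Disagreements:** The side camera reads about 3 mm toward +y compared with the top camera and the arm, so I used the top camera's position for the tub. The gripper showed about 25.6 mm on the 28 mm knob, but the grip held.

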